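# Stand the toppled parts bin up and push it back into the row

### The arm

A 6-joint arm with a two-finger parallel gripper is mounted at the origin on the work surface. World frame = base frame: x ahead of the robot, y to its left, z up, the work surface at z = 0. Lengths are in m, angles in rad, forces in N, time in s.
With the tool pointing down it reaches from about 0.25 to 0.8 m from the base axis. Payload 8.5 kg.
Tool frame: the origin (TCP) lies at the very end of the fingers, on their centre line; the grasp point (between the pads) lies 19 mm behind it; z points along the fingers, y is the line along which they close (so a half turn about z gives the same grasp; the last joint's range is limited). The gripper opens to 85 mm and grips with 20 to 120 N. Pads are 22 mm wide; open, the fingers measure 114 mm over their backs; the gripper's body (76 mm by 85 mm) begins 54 mm behind the grasp point. The pads swing forward as they close: fully open they stand 13 mm farther back than shut.
Start: joints at [1.137, 0.238, -0.013, 1.319, 0, 1.571], TCP at [0.221, 0.476, 0.231] pointing down, gripper open.
Joint ranges: [-2.66, 2.66], [-1.03, 1.9], [-1.14, 1.46], [-1.82, 2.27], [-1.45, 1.34], [-3.14, 3.14]. Speed limits (rad/s): [2.22, 2.22, 2.79, 3.14, 3.14, 3.14].

### API

Orientations are given as a unit quaternion [x, y, z, w].
In Python, from workcell import state, capture, camera_model, job_done, spot_in gives the robot as it stands.
- The arm moves only by the tool play_rows, never from a script. Its argument "deltas" is one flat list of numbers, 7 for each row, row after row: the shift along the tool's x, y, z as a fraction of full scale, then the turn, a rotation vector about the tool's x, y, z as a fraction of full scale, then the closure, from 0 (fully open) to 1 (shut). In form: [dx, dy, dz, wx, wy, wz, jaw, dx, dy, dz, wx, wy, wz, jaw, ...]. A call has 1 to 12 rows; each row is the pose to reach, as a shift and turn from the pose commanded when the call began, along the tool's axes at that moment, turning the shorter way round; what a row does not reach only later rows make up. Full scale, the value 1, is 0.25 m for a shift and pi rad for a turn. A row lasts 1/10 s, in which the tool goes at most 50 mm and 8.59 degrees, less where a joint would pass 70% of its speed; a pose out of reach is approached as far as the arm can. A call with a number of a shift or a turn outside -1 to 1 is refused whole. A call with a gripper value outside its range is refused whole. The fingers move at their own pace and stop on an object; the grip force is fixed at half the most. Time passes only in rows, so rows that repeat a pose let the fingers close. It gives the time, the measured TCP pose, the force, the opening and the grip force at its end, in the units of the state.
- state(): the state, without advancing time (a new reading comes with each control period).
- capture(name): name is "side" or "top"; returns (picture, depth): 384x512x3 uint8, red, green, blue; 384x512 float32, m along the optical axis (not along the pixel's ray), 0 where there is no reading.
- camera_model(name): a dict with "intrinsics" (3x3 intrinsics, pixels), "cam_to_world" (4x4, takes a point from camera to world coordinates). Camera axes: x right, y up, looking along -z (the intrinsics and any distortion apply to the point x, -y, -z); pixel columns grow to the right and rows downward; lengths in m; the calibration is good to about 2 mm. A picture is of the moment at which its call begins. camera_model takes no time and is no camera call.
- job_done(): hands the job in; it is judged then, once.
Trained networks look in the newest picture that a camera, given by its name, has taken for a name from the list of things; names that differ only in an ending like _2 or _b are one class to them, and where a whole thing is asked for, a point or a joint stands for the part that bears it (a point fixed in the world has none). Each returns a list of dicts, best first, with "p" (0 to 1); they miss things now and then, are a little off and sometimes report something else, mostly with a low value. They report only what shows in the picture. A call takes as long as a camera call. They do not tell look-alikes from the thing itself.
- spot_in(camera, target): "rect" ([left, top, right, bottom] in pixels, round what is visible of it).
The state is a dict: "time_s": time; "qpos": joint angles; "joint_vel": joint speeds; "joint_efforts": joint torques, N m; "eef_pos": TCP position; "orientation": TCP orientation; "wrist_force": force on the tool from outside, world axes, zero at the start; "moment": the same for the moment, N m; "gripper_width": opening from 0.0 (shut) to 1.0 (fully open); "finger_force": force on a finger pad.
Only numpy, scipy, OpenCV 4.12 (cv2) and the standard library are available. Lean on these libraries where they do the work, as an engineer would, in place of code of your own. Each camera call takes 0.05 s, during which the arm holds its last target. There are 200 camera calls.

### The job

The empty parts bin has toppled onto its front on the bench: push it over so that it stands upright again, then push it back into the gap between the two full bins until its back sits flush against the rail. Only push it with the fingertips or the outside of the fingers, without picking it up off the bench, and leave the full bins and the other things where they are.

Things in the scene. Friction and masses are not known exactly. Their poses are not given: they have to be found in the camera images.
- bin: Toppled empty bin: grey plastic box, 100 long x 90 wide x 70 high, walls 4 mm, about 160 g, paper label on its front. Starts lying on its front wall, mouth roughly to the robot. Origin: centre of the underside of its floor. x: front to back, y: along the width, z: out of the mouth. Pushed at its top edge towards the rail it turns over its heel and past 30 deg drops upright by itself.
- bin_heel (a point): Middle of the lower front edge of the bin, where front wall and floor meet: the edge it turns about while it is stood up; it stays down on the bench.
- bin_back (a point): Middle of the lower back edge of the bin: the side that goes against the rail.
- rail: Aluminium stop rail fixed on the bench behind the row, 620 long, 40 high, 30 thick, roughly square to the robot. Origin: bottom of its front face (towards the robot), at the middle of its length, also the middle of the 140 mm gap in the row. x: square to the face, away from the robot; y: along the rail to the robot's left; z up. The bin belongs here, back against the face.
- bin_left: Neighbour bin, the same shape, full of bolts, about 0.8 kg, standing against the rail with its centre 115 mm to +y of the rail's middle. Origin: centre of its underside; axes as the bin's.
- bin_right: Neighbour bin, the same shape, full of brass nuts, about 0.8 kg, standing against the rail with its centre 115 mm to -y of the rail's middle. Origin: centre of its underside; axes as the bin's.
- spraycan: White spray can, 51 in diameter, 170 high, in front of the rail to the left of the row. Origin: centre of its underside.
- jar: White plastic jar with a black cap, 54 in diameter, 85 high, in front of the rail to the right of the row. Origin: centre of its underside.
- screwdriver: Screwdriver lying on the bench to the left of the toppled bin, about 200 long and up to 30 high. Origin: middle of its length, on the bench; x along it.
- wrench: Flat steel wrench lying on the bench to the right of the toppled bin, about 180 long, under 15 high. Origin: middle of its length, on the bench; x along it.
- tape: Cardboard tape core lying flat, 90 in outer diameter, 24 high, far left. Origin: centre of its underside.
Things that resemble listed ones, but are neither listed nor needed, are in the scene too. Leave any pink look-alike of the bin alone.

How it is judged:
By the outcome, as a careful person would: the job done as asked, in the order asked, and still so for the second after the job is handed in, with the robot touching nothing.
It also fails if it takes over 72 s, if anything falls off the work surface, if the arm or the gripper's body presses on something with over 40 N, if the wrist force passes 120 N, or if a joint passes its speed limit or range.

## Working session

There is one attempt and no reset: what is moved stays moved. The work goes in short steps, Python scripts to look and compute and a tool call to move; the robot and the scene stay as the last step left them, time stands still between calls to the robot, and variables do not carry over. Pictures are saved under pics/ and viewed, at most 10 in all, crops included, and the job is handed in when it is done.

Besides the shell and the picture viewer there is one more tool, called after "Call:" as a command line: name --argument value ..., lists and objects as JSON in quotes. play_rows: Moves the arm, as the interface text tells. Its arguments: {"type":"object","properties":{"deltas":{"type":"array","items":{"type":"number","minimum":-1,"maximum":1}}},"required":["deltas"]}

```bash
mkdir -p pics
cat > h.py <<'E'
import numpy as np,cv2
from workcell import *
def cloud(n):
    im,d=capture(n); m=camera_model(n); K=np.array(m["intrinsics"]);T=np.array(m["cam_to_world"])
    v,u=np.mgrid[:384,:512]
    P=np.stack([(u-K[0,2])/K[0,0]*d,-(v-K[1,2])/K[1,1]*d,-d],-1)@T[:3,:3].T+T[:3,3]
    P[d==0]=np.nan
    return im,P
def save(im,f): cv2.imwrite("pics/"+f,cv2.cvtColor(im,cv2.COLOR_RGB2BGR))
E
python3 - <<'E'
from h import *
ims=[]
for n in("side","top"):
    im,P=cloud(n);np.save(n+".npy",P);np.save(n+"i.npy",im);ims.append(im)
    m=camera_model(n);print(n,np.round(m["cam_to_world"],3).tolist(),[k for k in m], np.round(m["intrinsics"],1).tolist())
    for t in("bin","rail","bin_left","jar","spraycan","screwdriver","wrench","tape"):
        for r in spot_in(n,t)[:4]:
            l,tp,rr,b=[int(x) for x in r["rect"]]
            q=P[max(tp,0):b,max(l,0):rr].reshape(-1,3)
            print(t,round(r["p"],2),[l,tp,rr,b],np.round(np.nanmedian(q,0),3))
save(cv2.resize(np.vstack(ims),(800*3//4*1,900))[:0] if 0 else ims[0],"side0.png");save(ims[1],"top0.png")
print(state())
E
```

```text
side [[0.958, 0.147, -0.247, 0.253], [-0.286, 0.548, -0.786, -0.87], [0.02, 0.824, 0.567, 0.756], [0.0, 0.0, 0.0, 1.0]] ['intrinsics', 'cam_to_world'] [[493.4, 0.0, 253.8], [0.0, 493.4, 193.2], [0.0, 0.0, 1.0]]
bin 0.78 [219, 187, 250, 239] [0.481 0.01  0.097]
bin 0.64 [206, 222, 257, 292] [ 0.442 -0.117  0.044]
bin 0.57 [145, 181, 182, 241] [0.328 0.054 0.063]
rail 0.58 [300, 149, 406, 318] [ 0.738 -0.076  0.001]
bin_left 0.94 [284, 165, 330, 213] [0.705 0.098 0.038]
jar 0.96 [334, 250, 366, 300] [ 0.665 -0.228  0.047]
spraycan 0.55 [282, 120, 303, 174] [0.705 0.226 0.079]
screwdriver 0.94 [200, 167, 270, 182] [0.554 0.264 0.   ]
screwdriver 0.65 [222, 184, 253, 237] [0.491 0.011 0.097]
wrench 0.8 [253, 298, 336, 333] [ 0.536 -0.257 -0.   ]
tape 0.71 [227, 148, 262, 170] [0.602 0.352 0.005]
tape 0.29 [305, 219, 370, 274] [ 0.675 -0.117  0.04 ]
top [[-0.028, 0.996, -0.084, 0.417], [-0.999, -0.029, -0.016, 0.052], [-0.018, 0.084, 0.996, 1.458], [0.0, 0.0, 0.0, 1.0]] ['intrinsics', 'cam_to_world'] [[480.4, 0.0, 257.1], [0.0, 480.4, 190.1], [0.0, 0.0, 1.0]]
bin 0.88 [237, 245, 270, 276]
[... 570 characters left out ...]
 0.9, 'qpos': array([ 1.13698009e+00,  2.38198473e-01, -1.34836598e-02,  1.31920011e+00,
        2.08441451e-05,  1.57080314e+00]), 'joint_vel': array([ 0.00046179,  0.0009938 ,  0.00095197, -0.00033395, -0.00035996,
       -0.00042593]), 'joint_efforts': array([-1.21838100e-03, -5.38568330e+01,  3.46690750e+01,  2.96781451e-03,
       -1.32309133e-04, -6.40856882e-06]), 'eef_pos': array([0.22065591, 0.47633866, 0.23128339]), 'orientation': array([ 2.15214551e-01,  9.76566790e-01, -3.97085856e-05, -1.94227835e-05]), 'wrist_force': array([ 0.02642528, -0.72759723,  0.68292277]), 'moment': array([-0.0565712 ,  0.00013471, -0.00957672]), 'finger_force': 0.0, 'gripper_width': 1.0009368532601601}
```

View pics/side0.png

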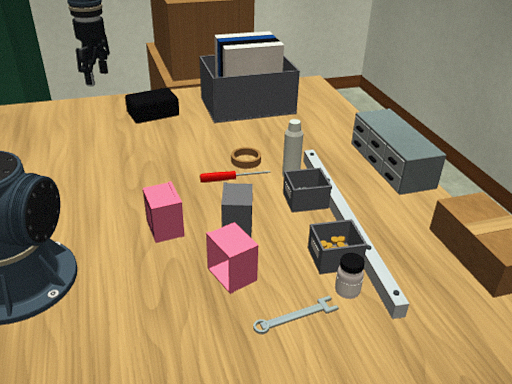

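View pics/top0.png

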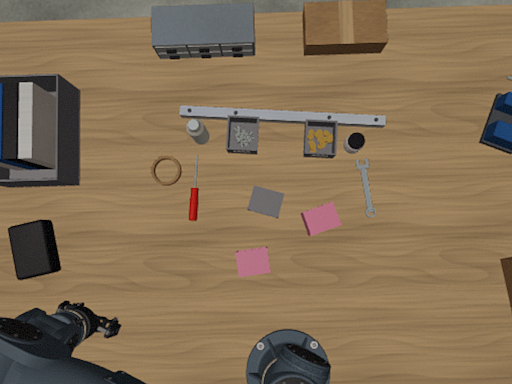

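The side view has three box-shaped candidates. The grey one is at side (237,208) / top (266,201). The two pink ones are at side (164,211) and (232,258), or top (253,262) and (321,218). The grey one fits the description, since the pink ones are look-alikes. The full bins are at top (243,134) and (320,138) against the rail at (283,116), with the gap between them. I'll confirm with a crop and measure.

Run:
```python
from h import *
im=np.load("sidei.npy");save(cv2.resize(im[140:310,130:380],(750,510),interpolation=cv2.INTER_CUBIC),"crop.png")
P=np.load("top.npy");I=np.load("topi.npy").astype(int)
def rect(mask,n,P=P):
    q=P[mask][:,:2].astype(np.float32); r=cv2.minAreaRect(q);print(n,len(q),np.round(r[0],4),np.round(r[1],4),round(r[2],1),"box",np.round(cv2.boxPoints(r),3).tolist(),"z",np.round(np.median(P[mask][:,2]),4))
def win(l,t,r,b):
    m=np.zeros((384,512),bool);m[t:b,l:r]=1;return m
Z=P[...,2]
rect(win(240,180,292,222)&(Z>.085),"bin")
rect(win(295,195,350,240)&(Z>.08),"pinkR");rect(win(230,240,280,282)&(Z>.08),"pinkL")
rect(win(222,112,266,160)&(Z>.055)&(Z<.08),"left");rect(win(298,116,341,164)&(Z>.055)&(Z<.08),"right")
rect(win(175,100,392,130)&(Z>.03)&(Z<.05)&(P[...,0]>.72),"rail")
m=win(175,100,392,130)&(Z>.03)&(Z<.05)&(P[...,0]>.735);q=P[m]
# front edge of the rail per column
xs=[];
for c in range(184,384):
    k=P[100:130,c];k=k[(k[:,2]>.033)&(k[:,2]<.05)&(k[:,0]>.72)]
    if len(k):xs.append((k[:,1].mean(),k[:,0].mean()))
f=np.polyfit(*np.array(xs).T,1);print("rail mid x=a*y+b",f,min(xs),max(xs))
S=np.load("side.npy")
rect(win(215,180,258,232)&(S[...,2]>.09),"bin side",S)
```

```text
bin 788 [0.4987 0.0485] [0.0914 0.0703] 73.0 box [[0.4519999921321869, 0.014999999664723873], [0.5189999938011169, -0.006000000052154064], [0.5460000038146973, 0.0820000022649765], [0.4779999852180481, 0.10199999809265137]] z 0.0998
pinkR 813 [ 0.4457 -0.1076] [0.0702 0.0926] 17.9 box [[0.39800000190734863, -0.07400000095367432], [0.4259999990463257, -0.16200000047683716], [0.49300000071525574, -0.14100000262260437], [0.4650000035762787, -0.05299999937415123]] z 0.0997
pinkL 807 [0.3282 0.0918] [0.07   0.0915] 6.6 box [[0.2879999876022339, 0.13300000131130219], [0.29899999499320984, 0.041999999433755875], [0.36800000071525574, 0.05000000074505806], [0.3580000102519989, 0.14100000262260437]] z 0.0997
left 285 [0.7032 0.1123] [0.0932 0.1021] 85.2 box [[0.6480000019073486, 0.07000000029802322], [0.75, 0.06199999898672104], [0.7580000162124634, 0.1550000011920929], [0.656000018119812, 0.16300000250339508]] z 0.0686
right 302 [ 0.684  -0.1173] [0.0934 0.103 ] 85.6 box [[0.6290000081062317, -0.1599999964237213], [0.7319999933242798, -0.1679999977350235], [0.7390000224113464, -0.07500000298023224], [0.6359999775886536, -0.06700000166893005]] z 0.0686
rail 2026 [ 0.7484 -0.007 ] [0.6212 0.0555] 85.4 box [[0.6959999799728394, -0.3140000104904175], [0.7509999871253967, -0.3190000057220459], [0.8009999990463257, 0.30000001192092896], [0.7459999918937683, 0.3050000071525574]] z 0.0397
rail mid x=a*y+b [0.08321641 0.75953525] (np.float64(-0.30719541943197537), np.float64(0.7349669009666697)) (np.float64(0.2878489692065663), np.float64(0.7832815039245262))
bin side 894 [0.4835 0.0049] [0.189  0.0721] 70.8 box [[0.4180000126361847, -0.07199999690055847], [0.4860000014305115, -0.09600000083446503], [0.5490000247955322, 0.0820000022649765], [0.48100000619888306, 0.10599999874830246]] z 0.0989
```

View pics/crop.png

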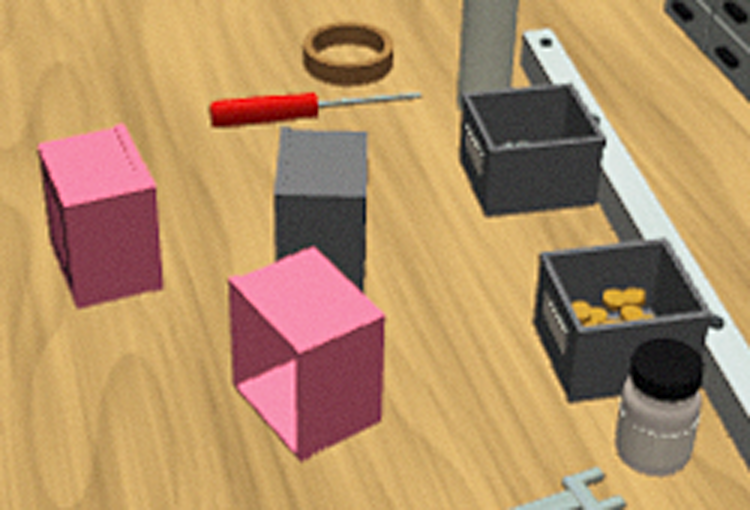

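The crop shows the grey bin at crop (320,200) as a closed box seen from behind, lying on its front. It measures 91x70 mm at z 0.10, which matches, and the pink ones stay out of play. Its heading is about -17° and the rail normal is about -4.7°. I'm moving above a point behind its mouth edge with the jaws half shut.

Call:
play_rows --deltas '[-0.7, -0.565, 0, 0, 0, -0.0437, 0.5, -0.7, -0.565, 0, 0, 0, -0.0437, 0.5, -0.7, -0.565, 0, 0, 0, -0.0437, 0.5, -0.7, -0.565, 0, 0, 0, -0.0437, 0.5, -0.7, -0.565, 0, 0, 0, -0.0437, 0.5, -0.7, -0.565, 0, 0, 0, -0.0437, 0.5, -0.7, -0.565, 0, 0, 0, -0.0437, 0.5]'

```text
time_s: 1.6
eef_pos: [0.3204, 0.2745, 0.2315]
orientation: [0.149, 0.989, 0.0, 0.0]
wrist_force: [-0.6, 1.0, -0.0]
gripper_width: 0.504
finger_force: 0.0
```

Call:
play_rows --deltas '[-0.61, -0.655, 0, 0, 0, 0, 0.5, -0.61, -0.655, 0, 0, 0, 0, 0.5, -0.61, -0.655, 0, 0, 0, 0, 0.5, -0.61, -0.655, 0, 0, 0, 0, 0.5, -0.61, -0.655, 0, 0, 0, 0, 0.5, -0.61, -0.655, 0, 0, 0, 0, 0.5, -0.61, -0.655, 0.3, 0, 0, 0, 0.5, -0.61, -0.655, 0.3, 0, 0, 0, 0.5, -0.61, -0.655, 0.59, 0, 0, 0, 0.5, -0.61, -0.655, 0.59, 0, 0, 0, 0.5, -0.61, -0.655, 0.59, 0, 0, 0, 0.5]'

```text
time_s: 2.7
eef_pos: [0.4155, 0.0746, 0.0812]
orientation: [0.147, 0.989, -0.001, -0.003]
wrist_force: [-0.4, -0.3, 0.4]
gripper_width: 0.503
finger_force: 0.0
```

Run:
```python
from h import *
print(state()["eef_pos"],state()["wrist_force"])
im,P=cloud("side");save(cv2.resize(im[130:310,130:380],(750,540),interpolation=cv2.INTER_CUBIC),"pre.png")
```

```text
[0.41550556 0.07460994 0.08116402] [-0.40196598 -0.26499429  0.40421312]
```

View pics/pre.png

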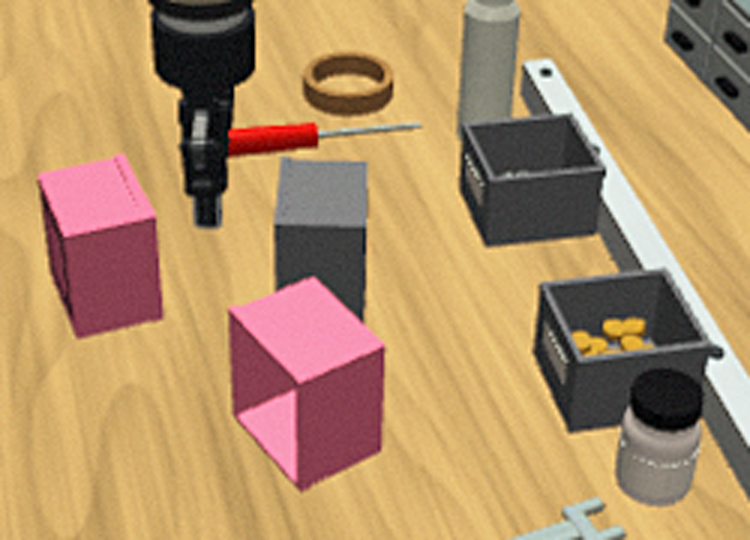

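The gripper is behind the mouth edge at crop (208,210), centred and clear of both pink boxes. Next is the topple push, following the rim's arc.

Call:
play_rows --deltas '[-0.14, 0, 0, 0, 0, 0, 0.5, -0.15, 0, 0, 0, 0, 0, 0.5, -0.18, 0, -0.01, 0, 0, 0, 0.5, -0.22, 0, -0.03, 0, 0, 0, 0.5, -0.26, 0, -0.05, 0, 0, 0, 0.5, -0.3, 0, -0.065, 0, 0, 0, 0.5, -0.34, 0, -0.075, 0, 0, 0, 0.5, -0.38, 0, -0.085, 0, 0, 0, 0.5, -0.42, 0, -0.09, 0, 0, 0, 0.5, -0.45, 0, -0.09, 0, 0, 0, 0.5, -0.45, 0, -0.09, 0, 0, 0, 0.5]'

```text
time_s: 3.85
eef_pos: [0.5266, 0.0402, 0.106]
orientation: [0.148, 0.989, -0.0, -0.0]
wrist_force: [-0.4, -0.2, -0.2]
gripper_width: 0.499
finger_force: 0.0
```

Run:
```python
from h import *
print(state()["eef_pos"],state()["wrist_force"])
im,P=cloud("side");save(cv2.resize(im[130:310,130:380],(750,540),interpolation=cv2.INTER_CUBIC),"mid.png")
```

```text
[0.52656248 0.04023164 0.10600735] [-0.39697773 -0.17012853 -0.16321431]
```

View pics/mid.png

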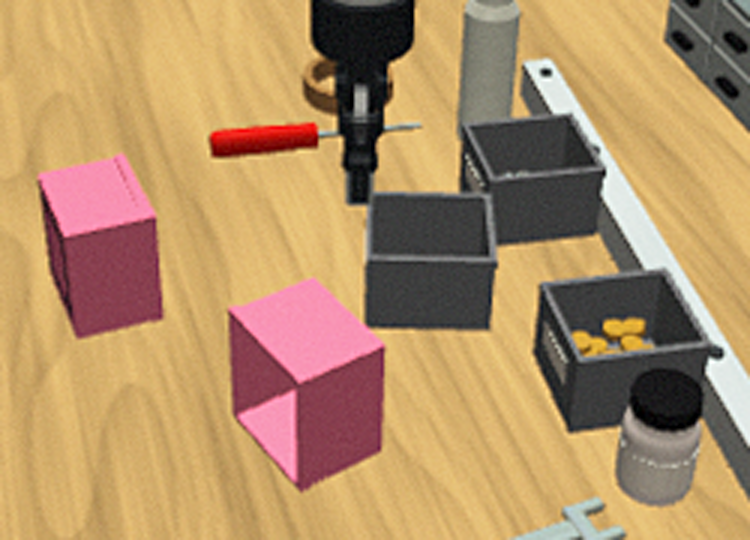

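The bin stands upright at crop (430,260). I'm backing off and measuring it.

Call:
play_rows --deltas '[0.2, 0, 0, 0, 0, 0, 0.5, 0.2, 0, 0, 0, 0, 0, 0.5, 0.2, 0, 0, 0, 0, 0, 0.5]'

```text
time_s: 4.2
eef_pos: [0.4766, 0.0554, 0.1064]
orientation: [0.147, 0.989, -0.0, -0.0]
wrist_force: [0.8, -0.2, 0.5]
gripper_width: 0.499
finger_force: 0.0
```

```bash
cat > m.py <<'E'
from h import *
s=state();print(s["time_s"],s["eef_pos"],s["orientation"],s["wrist_force"])
n=np.array([.9965,-.083]);t=np.array([.083,.9965]);o=np.array([.744,-.0068])
for c in("top","side"):
    im,P=cloud(c)
    Q=(P[...,:2]-o)
    a=Q@n;b=Q@t;Z=P[...,2]
    sat=im.max(-1).astype(int)-im.min(-1)
    m=(Z>.05)&(Z<.078)&(a>-.26)&(a<.003)&(abs(b)<.066)&(sat<40)
    q=np.stack([a,b],-1)[m].astype(np.float32);r=cv2.minAreaRect(q)
    print(c,len(q),"centre(a,b)",np.round(r[0],4),np.round(r[1],4),round(r[2],1),"a",np.round(np.percentile(q[:,0],[1,99]),4),"b",np.round(np.percentile(q[:,1],[1,99]),4))
    if c=="top":
        for nm,sg in(("left",1),("right",-1)):
            k=(Z>.055)&(Z<.078)&(a>-.14)&(a<.003)&(b*sg>.066)&(b*sg<.165)
            r=cv2.minAreaRect(np.stack([a,b],-1)[k].astype(np.float32));print(nm,np.round(r[0],4),np.round(r[1],3),round(r[2],1))
E
python3 m.py
```

```text
4.2 [0.47659885 0.05543624 0.10635859] [ 1.47247266e-01  9.89099671e-01 -1.13333399e-04 -2.64879302e-04] [ 0.84684994 -0.20355839  0.49572612]
top 148 centre(a,b) [-0.1449  0.0134] [0.0923 0.061 ] 78.6 a [-0.1654 -0.1081] b [-0.0358  0.0632]
left [-0.0502  0.1152] [0.103 0.093] 0.2
right [-0.051  -0.1154] [0.103 0.094] 0.1
side 670 centre(a,b) [-0.1091  0.0142] [0.1171 0.2096] 78.2 a [-0.2215 -0.1108] b [-0.0376  0.0656]
```

The bin is standing and its heel hasn't slipped. In the rail frame the heel is at (-213, +27) mm with a yaw of -12°. I'm lowering and pushing the front wall straight first.

Call:
play_rows --deltas '[0, 0, 0.2, 0, 0, 0, 0.5, 0, 0, 0.304, 0, 0, 0, 0.5, -0.06, 0, 0.304, 0, 0, 0, 0.5, -0.16, 0, 0.304, 0, 0, 0, 0.5, -0.2, 0, 0.304, 0, 0, 0, 0.5, -0.24, -0.002, 0.304, 0, 0, 0, 0.5, -0.29, -0.005, 0.304, 0, 0, 0, 0.5, -0.34, -0.008, 0.304, 0, 0, 0, 0.5, -0.39, -0.01, 0.304, 0, 0, 0, 0.5, -0.43, -0.012, 0.304, 0, 0, 0, 0.5, -0.46, -0.014, 0.304, 0, 0, 0, 0.5, -0.46, -0.014, 0.304, 0, 0, 0, 0.5]'

```text
time_s: 5.5
eef_pos: [0.588, 0.0178, 0.0303]
orientation: [0.148, 0.989, -0.0, 0.0]
wrist_force: [0.2, 0.4, -0.4]
gripper_width: 0.501
finger_force: 0.0
```

```bash
python3 m.py
python3 - <<'E'
from h import *
im,P=cloud("side");save(cv2.resize(im[130:310,180:430],(750,540),interpolation=cv2.INTER_CUBIC),"push1.png")
E
```

```text
5.5 [0.58797067 0.01783492 0.03030747] [ 1.47940717e-01  9.88996126e-01 -4.64609376e-05  4.52033505e-04] [ 0.24210789  0.35360058 -0.35980657]Traceback (most recent call last):
  File "m.py", line 11, in <module>
    print(c,len(q),"centre(a,b)",np.round(r[0],4),np.round(r[1],4),round(r[2],1),"a",np.round(np.percentile(q[:,0],[1,99]),4),"b",np.round(np.percentile(q[:,1],[1,99]),4))
                                                                                              ~~~~~~~~~~~~~^^^^^^^^^^^^^^^
    return _quantile_unchecked(
        a, q, axis, out, overwrite_input, method, keepdims, weights)
    return _ureduce(a,
                    func=_quantile_ureduce_func,
    ...<5 lines>...
                    overwrite_input=overwrite_input,
                    method=method)
    r = func(a, **kwargs)
    result = _quantile(arr,
                       quantiles=q,
    ...<2 lines>...
                       out=out,
                       weights=wgt)
    slices_having_nans = np.isnan(arr[-1, ...])
                                  ~~~^^^^^^^^^
IndexError: index -1 is out of bounds for axis 0 with size 0
```

View pics/push1.png

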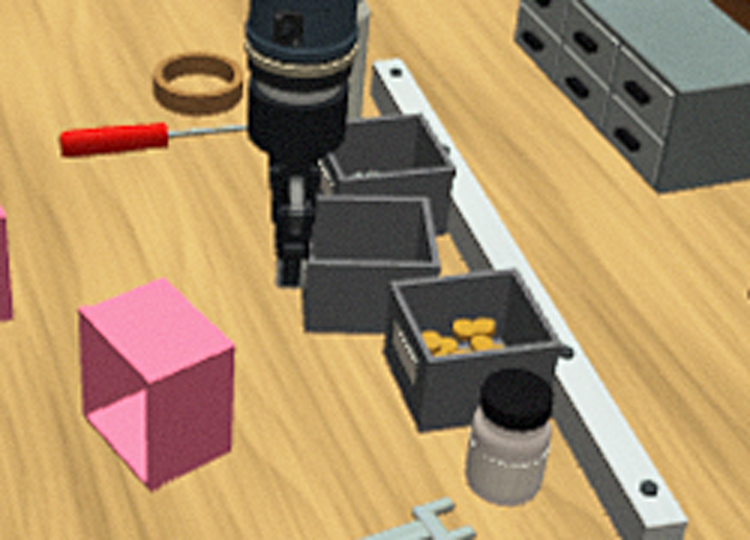

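The bin sits at crop (370,260), nosing into the gap with clearance on both sides. The next push advances while turning it square to the rail.

Call:
play_rows --deltas '[-0.022, 0, 0, 0, 0, -0.0085, 0.5, -0.044, 0, 0, 0, 0, -0.017, 0.5, -0.066, 0.001, 0, 0, 0, -0.0255, 0.5, -0.088, 0.002, 0, 0, 0, -0.034, 0.5, -0.11, 0.003, 0, 0, 0, -0.0425, 0.5, -0.132, 0.004, 0, 0, 0, -0.051, 0.5, -0.154, 0.005, 0, 0, 0, -0.0595, 0.5, -0.172, 0.0055, 0, 0, 0, -0.068, 0.5, -0.172, 0.0055, 0, 0, 0, -0.068, 0.5]'

```text
time_s: 6.5
eef_pos: [0.6292, 0.0069, 0.0302]
orientation: [0.041, 0.999, -0.0, 0.0]
wrist_force: [-0.8, 0.0, -0.3]
gripper_width: 0.504
finger_force: 0.0
```

```bash
sed -i 's/for c in("top","side")/import sys\nfor c in sys.argv[1:]/' m.py; python3 m.py side
python3 - <<'E'
from h import *
im,P=cloud("side");save(cv2.resize(im[130:310,180:430],(750,540),interpolation=cv2.INTER_CUBIC),"push2.png")
E
```

```text
6.5 [0.62922569 0.00685649 0.03023646] [ 4.08207024e-02  9.99166417e-01 -1.15576243e-06  3.75800938e-04] [-0.81516588  0.02366332 -0.25199761]
side 719 centre(a,b) [-0.0652  0.0093] [0.1266 0.1119] 1.2 a [-0.1269 -0.0037] b [-0.0439  0.0519]
```

View pics/push2.png

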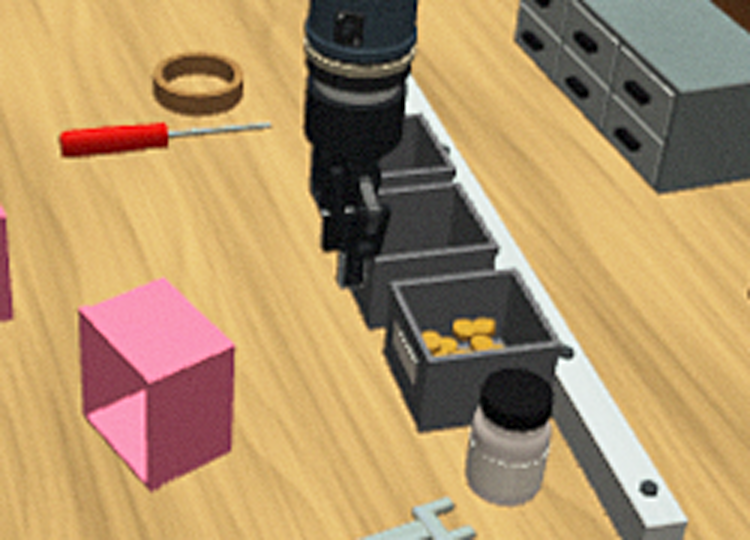

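The bin is square in the gap at crop (430,240), about 3–4 mm short of the rail. I'll press it home gently and watch the force.

Call:
play_rows --deltas '[-0.005, 0, 0, 0, 0, 0, 0.5, -0.01, 0, 0, 0, 0, 0, 0.5, -0.014, 0, 0, 0, 0, 0, 0.5, -0.016, 0, 0, 0, 0, 0, 0.5, -0.016, 0, 0, 0, 0, 0, 0.5]'

```text
time_s: 7.1
eef_pos: [0.6323, 0.0067, 0.0303]
orientation: [0.041, 0.999, -0.0, -0.0]
wrist_force: [-1.1, 0.4, 0.3]
gripper_width: 0.499
finger_force: 0.5
```

```bash
python3 m.py side
```

```text
7.1 [0.63228791 0.00665841 0.03029784] [ 4.14312348e-02  9.99141356e-01 -4.46732885e-05 -4.54358677e-05] [-1.1058214   0.41848775  0.27052904]
side 711 centre(a,b) [-0.0632  0.0095] [0.1263 0.1113] 0.8 a [-0.1244 -0.0014] b [-0.0447  0.0517]
```

Call:
play_rows --deltas '[-0.006, 0, 0, 0, 0, 0, 0.5, -0.01, 0, 0, 0, 0, 0, 0.5, -0.012, 0, 0, 0, 0, 0, 0.5, -0.012, 0, 0, 0, 0, 0, 0.5]'

```text
time_s: 7.55
eef_pos: [0.6347, 0.0064, 0.0303]
orientation: [0.041, 0.999, -0.0, -0.001]
wrist_force: [-5.2, 0.4, 2.1]
gripper_width: 0.501
finger_force: 2.6
```

The force has risen to 5 N, well above the bin's sliding friction, so it is against the rail. One more millimetre to seat it, then back off and check.

Call:
play_rows --deltas '[-0.004, 0, 0, 0, 0, 0, 0.5, -0.005, 0, 0, 0, 0, 0, 0.5, -0.005, 0, 0, 0, 0, 0, 0.5]'

```text
time_s: 7.85
eef_pos: [0.6347, 0.0064, 0.0302]
orientation: [0.041, 0.999, -0.0, -0.002]
wrist_force: [-10.1, 1.1, 6.7]
gripper_width: 0.498
finger_force: 5.1
```

Call:
play_rows --deltas '[0.02, 0, 0, 0, 0, 0, 0.5, 0.1, 0, 0, 0, 0, 0, 0.5, 0.2, 0, 0, 0, 0, 0, 0.5, 0.25, 0, -0.15, 0, 0, 0, 0.5, 0.4, 0, -0.4, 0, 0, 0, 0.5, 0.5, 0, -0.6, 0, 0, 0, 0.5, 0.7, 0, -0.7, 0, 0, 0, 0.5, 0.9, 0, -0.8, 0, 0, 0, 0.5, 1, 0, -0.8, 0, 0, 0, 0.5, 1, 0, -0.8, 0, 0, 0, 0.5, 1, 0, -0.8, 0, 0, 0, 0.5]'

```text
time_s: 8.95
eef_pos: [0.3874, 0.0271, 0.2315]
orientation: [0.041, 0.999, 0.0, 0.002]
wrist_force: [1.7, -0.4, -0.3]
gripper_width: 0.497
finger_force: 0.0
```

```bash
python3 m.py top side
python3 - <<'E'
from h import *
im,P=cloud("top")
n=np.array([.9965,-.083]);t=np.array([.083,.9965]);o=np.array([.744,-.0068])
I=[im[60:240,130:390]];im2,_=cloud("side");I.append(im2[120:300,180:440])
save(cv2.resize(np.vstack(I),(416*1,576),interpolation=cv2.INTER_CUBIC),"end.png")
E
```

```text
8.95 [0.38735653 0.02710547 0.23151675] [4.12309845e-02 9.99147675e-01 1.10291428e-04 1.97943278e-03] [ 1.65113371 -0.37103795 -0.29933794]
top 297 centre(a,b) [-0.049   0.0046] [0.0924 0.1024] 89.5 a [-0.1     0.0017] b [-0.041   0.0504]
left [-0.0502  0.1153] [0.103 0.093] 0.1
right [-0.0501 -0.1152] [0.093 0.103] 89.8
side 802 centre(a,b) [-0.049  -0.0001] [0.1034 0.1319] 0.2 a [-0.1001  0.0016] b [-0.0442  0.0537]
```

View pics/end.png

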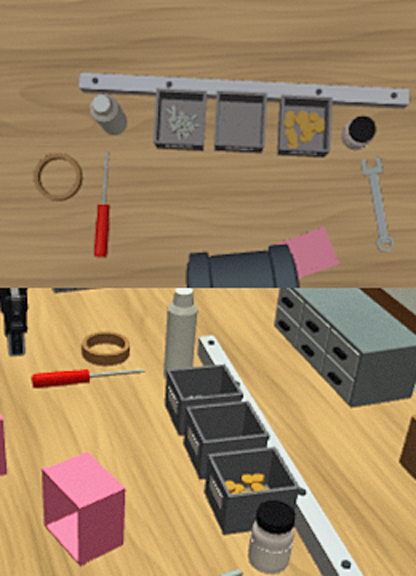

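The final picture shows the bin upright at (240,122), flush with the rail and in line with its neighbours. Its centre is about 5 mm off the middle of the gap and its yaw error about 0.5°. The neighbours and the other things haven't moved, and the arm is clear.

```bash
python3 -c "
from workcell import *
print(job_done())"
```

```text
the job is handed in; nothing more can be done
None
```

The bin stands upright in the gap with its back flush against the rail, about 5 mm off centre, nothing else was moved, and the job was handed in at about 9 s of robot time.

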